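# Stand a sensor mast on the turntable and turn it to the pointer

## Robot

A 6-joint arm with a two-finger parallel gripper is mounted at the origin on the work surface. World frame = base frame: x ahead of the robot, y to its left, z up, the work surface at z = 0. Lengths are in m, angles in rad, forces in N, time in s.
With the tool pointing down it reaches from about 0.3 to 0.875 m from the base axis. Payload 6.4 kg.
Tool frame: the origin (TCP) lies on the centre line of the jaws, within the pads' length; the fingertips stand 19 mm ahead of it and the grasp point (between the pads) is the TCP; z points along the fingers, y is the line along which they close (so a half turn about z gives the same grasp; the last joint's range is limited). The gripper opens to 85 mm and grips with 20 to 120 N. Pads are 22 mm wide; open, the fingers measure 114 mm over their backs; the gripper's body (76 mm by 85 mm) begins 54 mm behind the grasp point. The pads swing forward as they close: fully open they stand 13 mm farther back than shut.
Start: joints at [0.994, 0.181, 1.607, -0, 1.354, -0.206], TCP at [0.208, 0.536, 0.25] pointing down, gripper open.
Joint ranges: [-2.99, 2.99], [-0.89, 2.07], [0.3, 2.58], [-1.14, 4.28], [0, 2.63], [-3.12, 3.12]. Speed limits (rad/s): [2.57, 2.57, 3.01, 3.14, 3.14, 3.14].

## Interface

Orientations are given as a unit quaternion [x, y, z, w].
In Python, from cell import env gives the robot as it stands. The module is installed in compiled form; this text tells all that it offers.
- The arm moves only by the tool servo_tool, never from a script. Its argument "increments" is a list of rows, each a list of 3 entries, a list of its own where there are three numbers: the shift along the world's x, y, z in m, then the turn about the world's z in rad, then the gripper command: -1 is shut, 1 is fully open, values between are in proportion. In form: [[[dx, dy, dz], turn, fingers], ...]. A call has 1 to 12 rows; each row shifts and turns the commanded pose from where the row before left it; what a row does not reach is not made up. A row lasts 1/8 s, in which the tool goes at most 62.5 mm and 10.7 degrees, less where a joint would pass 70% of its speed; a pose out of reach is approached as far as the arm can. A call with a gripper value outside its range is refused whole. The fingers move at their own pace and stop on an object; "squeeze" is the grip in N (left out, the last holds). Time passes only in rows, so rows that do not move let the fingers close. It gives the time, the measured TCP pose, the force, the opening and the grip force at its end, in the units of the state.
- env.state(): the state, without advancing time (a new reading comes with each control period).
- env.snapshot(name): name is "scene" or "side" or "wrist"; returns a dict with "image" (384x512x3 uint8, red, green, blue), "fx", "fy", "cx", "cy" (pixels), "camera_from_world" (4x4, takes a point from world to camera coordinates). Camera axes: x right, y down, z forward; pixel columns grow to the right and rows downward; lengths in m; the calibration is good to about 2 mm. The wrist camera is an equidistant fisheye: a pixel r from the principal point sees the ray r / f radians off the axis. A picture is of the moment at which its call begins. There is no depth.
- env.finish_job(): hands the job in; it is judged then, once.
Trained networks look in a picture, given as the dict that the camera call returned (one of the last four; its "shot" number tells which), for a name from the list of things; names that differ only in an ending like _2 or _b are one class to them, and where a whole thing is asked for, a point or a joint stands for the part that bears it (a point fixed in the world has none). Each returns a list of dicts, best first, with "conf" (0 to 1); they miss things now and then, are a little off and sometimes report something else, mostly with a low value. They report only what shows in the picture. A call takes as long as a camera call. They do not tell look-alikes from the thing itself.
- env.look_for(picture, thing): "rect" ([left, top, width, height] in pixels, round what is visible of it).
- env.landmark_of(picture, thing): "location" ([column, row] in pixels: a listed point, or the origin of a listed thing).
The state is a dict: "t": time; "q": joint angles; "dq": joint speeds; "tau": joint torques, N m; "eef_pos": TCP position; "ee_rot": TCP orientation; "ft_force": force on the tool from outside, world axes, zero at the start; "wrist_torque": the same for the moment, N m; "finger_gap": finger opening in m; "grasp_force": force on a finger pad.
Only numpy, scipy, OpenCV 4.12 (cv2) and the standard library are available. Lean on these libraries where they do the work, as an engineer would, in place of code of your own. Each camera call takes 0.05 s, during which the arm holds its last target. There are 200 camera calls.

## Task

Take the sensor mast from its sloping rest, stand it upright on its foot inside the white ring at the middle of the turntable, let go, and watch for about two seconds that it stays standing without wobble. Then turn the turntable slowly by its red post until the post is lined up with the fixed yellow pointer, the mast still standing in the ring, and let go. Do not let the mast fall over, and leave the two bins and the marker where they are.

Things in the scene. Friction and masses are not known exactly. Their poses are not given: they have to be found in the camera images.
- mast: Loose sensor mast, 130 mm tall, about 0.24 kg, round: aluminium foot 32 mm diameter, 10 mm thick; stem 22 mm diameter up to 75 mm; white head 38 mm diameter from 75 to 130 mm with an orange band. Origin: centre of the foot's underside; z along the axis to the head. Centre of mass 78 mm up: topples beyond 11 degrees. Starts in the rest leaning at 45 degrees, head up and away from the robot.
- rest: Fixed sloping rest: base plate 150 by 90 by 10 mm, a rib 20 mm wide rising at 45 degrees towards its own +x. The mast lies on it, foot centre at (-45, 0, 37) mm against a stop, stem between black cheeks (37 mm over the outside, 28 to 60 mm from the foot); the head overhangs the rib on both sides, free for fingers. Origin: on the bench under the assembly; z up.
- turntable: Fixed base of the turntable (dark steel, 210 mm diameter) carrying the pointer on its own -x side, on the side towards the robot. Origin: on the bench under the turning axis; z up. The disc's top is 30 mm above the bench.
- disc (a joint): Angle of the aluminium disc (240 mm diameter, black rubber middle), rad, counter-clockwise from above positive; 0 when the red post is in line with the yellow pointer. Starts at 0.6 to 1.3. Light friction (1 to 2 N at the post); stays where left. Slowly: a quarter turn in 3 s or more; 1.5 rad/s is too fast at any moment.
- ring_center (a point): Centre of the white ring painted on the disc's top face (inner diameter 60 mm, outer 68 mm), on the turning axis, 30 mm above the bench.
- post_top (a point): Middle of the top end of the red post that turns the disc: an upright round post, 16 mm diameter, 45 mm tall above the disc, 100 mm from the turning axis; this point is 75 mm above the bench.
- pointer_tip (a point): Tip of the fixed yellow cone-shaped pointer, 36 mm above the bench, 124 mm from the turning axis, pointing at the axis. Pointer and its grey block rise no more than 50 mm above the bench and lie between 124 and 178 mm from the axis.
- blue_bin: Bystander: open blue plastic bin 170 by 120 by 75 mm. Origin: centre of its underside.
- yellow_bin: Bystander: open yellow plastic bin 170 by 120 by 75 mm. Origin: centre of its underside.
- marker: Bystander: white marker pen with a black cap, 120 mm long, 17 mm diameter, lying on the bench. Origin: under its middle.
Things that resemble listed ones, but are neither listed nor needed, are in the scene too. What is shaped like the mast but black or blue is not meant.

How it is judged:
On the way, in this order (a step that is already met when the one before it is completed fails the run):
1. the mast stands upright and let go inside the white ring, still, for a second, before the disc has been turned (angle between mast's own z axis and vertical below 0.05 rad and horizontal distance between mast and ring_center below 0.015 m and z of mast in the frame of ring_center between -0.004 and 0.004 m and angular speed of mast below 0.15 rad/s and linear speed of mast below 0.02 m/s and contact force between each of the arm, the fingers and mast below 0.05 N and distance of post_top from where it was at the start of the episode below 0.02 m), for 1 s.
2. the disc is turned until the red post is in line with the pointer, the mast still standing (value of joint disc between -0.06 and 0.06 rad and angle between mast's own z axis and vertical below 0.05 rad and horizontal distance between mast and ring_center below 0.018 m), for 0.2 s.
At the end, for the whole second after the job is handed in: The mast stands on its foot on the disc, within 0.05 rad of vertical and within 18 mm of the ring's centre (15 mm when first set down), at rest; the red post is within 0.06 rad (6 mm) of the pointer's line and the disc is at rest; the robot touches nothing (all of step 2 and velocity of joint disc between -0.05 and 0.05 rad/s and z of mast in the frame of ring_center between -0.004 and 0.004 m and linear speed of mast below 0.02 m/s and angular speed of mast below 0.15 rad/s).
It fails at once if the mast falls over (angle between mast's own z axis and vertical above 1.2 rad).
It fails at once if the disc is turned while the mast is not standing in the ring (distance of post_top from where it was at the start of the episode above 0.025 m and (angle between mast's own z axis and vertical above 0.15 rad or horizontal distance between mast and ring_center above 0.03 m)).
It fails at once if the disc is turned fast (velocity of joint disc above 1.5 rad/s or velocity of joint disc below -1.5 rad/s).
It fails at once if a bin or the marker is moved (distance of any of blue_bin, yellow_bin from where it was at the start of the episode above 0.03 m or distance of marker from where it was at the start of the episode above 0.04 m).
It also fails if it takes over 67 s, if anything falls off the work surface, if the arm or the gripper's body presses on something with over 40 N, if the wrist force passes 120 N, or if a joint passes its speed limit or range.

## Working session

There is one attempt and no reset: what is moved stays moved. The work goes in short steps, Python scripts to look and compute and a tool call to move; the robot and the scene stay as the last step left them, time stands still between calls to the robot, and variables do not carry over. Pictures are saved under pics/ and viewed, at most 10 in all, crops included, and the job is handed in when it is done.

Besides the shell and the picture viewer there is one more tool, called after ">>>" in YAML: its name, and indented under it one key for each argument. servo_tool: Moves the arm, as the interface text tells. Its arguments: {"type":"object","properties":{"increments":{"type":"array","items":{"type":"array"}},"squeeze":{"type":"number"}},"required":["increments"]}

```bash
mkdir -p pics; cat > h.py <<'E'
import numpy as np, cv2
from cell import env
def snap(n,save=None):
    p=env.snapshot(n)
    if save: cv2.imwrite('pics/'+save,p['image'][:,:,::-1])
    return p
def ray(p,uv):
    T=np.array(p['camera_from_world']);R=T[:3,:3];t=T[:3,3]
    x=(uv[0]-p['cx'])/p['fx'];y=(uv[1]-p['cy'])/p['fy']
    d=R.T@np.array([x,y,1.]);return -R.T@t,d/np.linalg.norm(d)
def onz(p,uv,z):
    o,d=ray(p,uv);return o+d*(z-o[2])/d[2]
def tri(rs):
    A=np.zeros((3,3));b=np.zeros(3)
    for o,d in rs:
        M=np.eye(3)-np.outer(d,d);A+=M;b+=M@o
    X=np.linalg.solve(A,b);return X,[np.linalg.norm((np.eye(3)-np.outer(d,d))@(X-o)) for o,d in rs]
def proj(p,X):
    T=np.array(p['camera_from_world']);c=T[:3,:3]@np.array(X)+T[:3,3]
    return [p['fx']*c[0]/c[2]+p['cx'],p['fy']*c[1]/c[2]+p['cy']]
E
python3 - <<'E'
from h import *
P={n:snap(n,n+'0.png') for n in('scene','side')}
cv2.imwrite('pics/both0.png',cv2.resize(np.hstack([P[n]['image'][:,:,::-1] for n in P]),(800,300),interpolation=cv2.INTER_AREA))
for n,p in P.items():
    o,d=ray(p,(256,192));print(n,o.round(3),d.round(3),p['fx'])
    for th in('mast','rest','turntable','ring_center','post_top','pointer_tip','blue_bin','yellow_bin','marker'):
        print(n,th,[(np.round(r['location']).tolist(),round(r['conf'],2)) for r in env.landmark_of(p,th)[:3]],[(np.round(r['rect']).tolist(),round(r['conf'],2)) for r in env.look_for(p,th)[:3]] if th in('mast','rest','post_top') else '')
s=env.state();print(s['t'],s['eef_pos'],s['ee_rot'],s['finger_gap'])
E
```

```text
scene [ 1.302 -0.044  1.413] [-0.488  0.02  -0.873] 463.7398797575463
scene mast [([229.0, 241.0], 0.93), ([177.0, 254.0], 0.83), ([186.0, 180.0], 0.77)] [([225.0, 200.0, 16.0, 42.0], 0.92), ([215.0, 147.0, 20.0, 35.0], 0.6), ([140.0, 243.0, 41.0, 12.0], 0.59)]
scene rest [([183.0, 197.0], 0.65)] [([172.0, 173.0, 30.0, 48.0], 0.65)]
scene turntable [([321.0, 209.0], 0.57), ([257.0, 180.0], 0.47)] 
scene ring_center [([316.0, 205.0], 0.62)] 
scene post_top [([293.0, 194.0], 0.81)] [([285.0, 174.0, 71.0, 67.0], 0.78)]
scene pointer_tip [([308.0, 177.0], 0.69)] 
scene blue_bin [] 
scene yellow_bin [([104.0, 207.0], 0.66)] 
scene marker [([258.0, 182.0], 0.72), ([185.0, 181.0], 0.16)] 
side [ 0.284 -1.151  1.066] [ 0.171  0.753 -0.636] 413.79459134932904
side mast [([327.0, 249.0], 0.87), ([203.0, 234.0], 0.86), ([252.0, 255.0], 0.75)] [([203.0, 228.0, 38.0, 12.0], 0.86), ([321.0, 248.0, 15.0, 36.0], 0.85), ([250.0, 226.0, 38.0, 31.0], 0.68)]
side rest [([264.0, 257.0], 0.61)] [([245.0, 234.0, 48.0, 38.0], 0.82), ([250.0, 228.0, 38.0, 29.0], 0.72)]
side turntable [([255.0, 179.0], 0.97)] 
side ring_center [([218.0, 138.0], 0.6)] 
side post_top [([255.0, 177.0], 0.62)] [([228.0, 155.0, 56.0, 36.0], 0.83)]
side pointer_tip [([228.0, 177.0], 0.67)] 
side blue_bin [([216.0, 138.0], 0.86)] 
side yellow_bin [([293.0, 331.0], 0.76), ([266.0, 260.0], 0.62)] 
side marker [([235.0, 210.0], 0.62), ([254.0, 177.0], 0.4), ([257.0, 175.0], 0.21)] 
1.3 [0.20830622 0.53594547 0.25029215] [ 1.84305325e-01  9.82869038e-01 -9.47367114e-06 -1.89814770e-05] 0.08513913361988151
```

View pics/scene0.png

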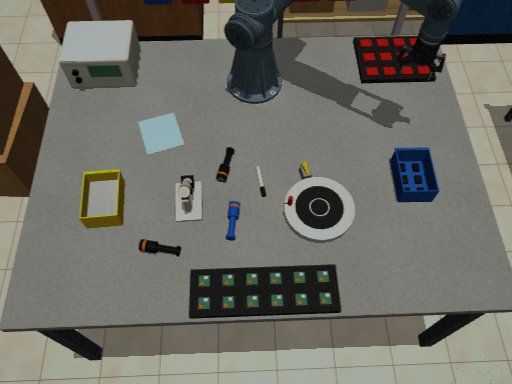

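View pics/side0.png

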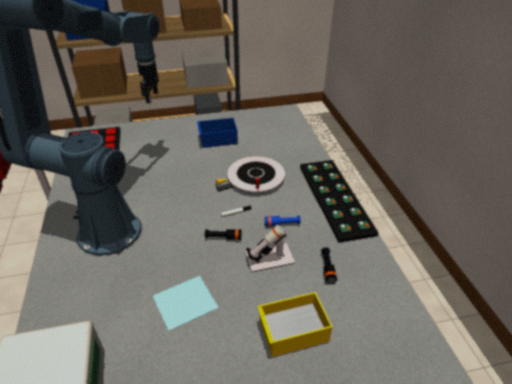

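The scene view shows the rest with the white mast at about (187,198). The turntable is at (319,208), with its post at (290,200) and the pointer tip at (308,177). In the side view the mast's head is at (278,232) and the ring at (256,175). I'll zoom in to refine these.

```bash
python3 - <<'E'
from h import *
a=cv2.imread('pics/scene0.png');b=cv2.imread('pics/side0.png')
r=lambda i,x,y,w,h:cv2.resize(i[y:y+h,x:x+w],(400,300),interpolation=cv2.INTER_CUBIC)
cv2.imwrite('pics/z0.png',np.vstack([np.hstack([r(a,155,165,64,48+0),r(b,236,222,64,48)]),np.hstack([r(a,270,165,96,72+8)[:300],r(b,206,145,88,66)])]))
E
```

```text
(no output)
```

View pics/z0.png

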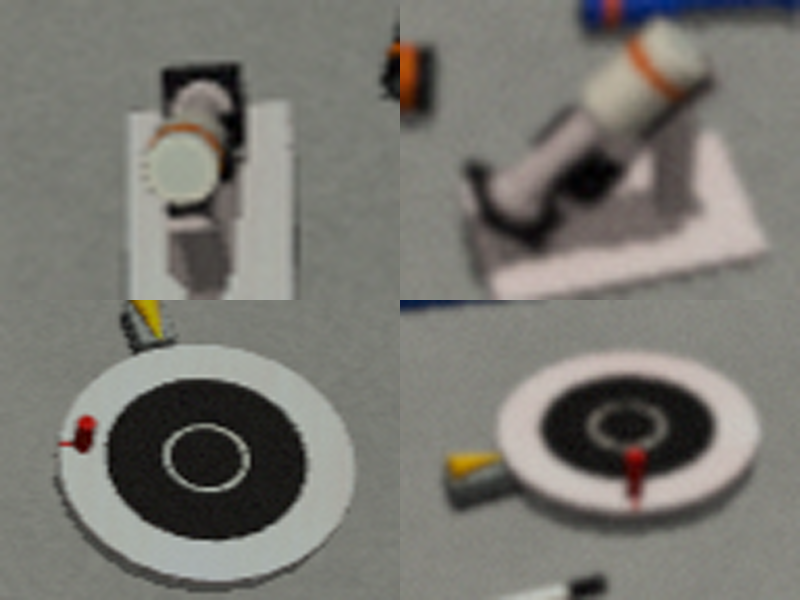

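Zoomed in, the ring centre is at scene (319.3,206.5) and side (255.5,172.5). The post top is at (290,196.5) and (257.3,178.7). The mast's head end is at (184,191.5) and (281.7,230.4).

```bash
python3 - <<'E'
from h import *
A=snap('scene');B=snap('side')
def t(n,a,b):
    X,e=tri([ray(A,a),ray(B,b)]);print(n,X.round(4),np.round(e,4));return X
c=t('ring',(319.3,206.5),(255.5,172.5));print(onz(A,(319.3,206.5),.03),onz(B,(255.5,172.5),.03))
p=t('post',(290.2,196.6),(257.3,178.7));print(onz(A,(290.2,196.6),.075),onz(B,(257.3,178.7),.075))
q=t('ptr',(308.5,174.7),(227.6,179.8))
h=t('headend',(184.2,191.5),(281.7,230.4))
a=lambda v:np.arctan2(v[1],v[0])
print('disc angle',a(p-c)-a(q-c),a(q-c),np.linalg.norm((p-c)[:2]),np.linalg.norm((q-c)[:2]))
for uv in[(175,182.5),(200.8,180.8),(175,221),(201,220)]:print('A',onz(A,uv,.01).round(4))
for uv in[(297.4-2+.2,261),(285.9,243.2),(249.8,269.2)]:print('B',onz(B,uv,.01).round(4))
# white-plate contour in scene
im=A['image'][165:230,160:215].astype(int);m=((im.min(2)>150)&(im.max(2)-im.min(2)<45)).astype(np.uint8)
cs,_=cv2.findContours(m,0,1);k=max(cs,key=cv2.contourArea);r=cv2.minAreaRect(k);print(r,(cv2.boxPoints(r)+[160,165]).round(1).tolist())
# black disc middle / disc ellipses
for n,P,(x,y,w,hh) in(('A',A,(270,165,96,80)),('B',B,(206,145,88,66))):
    g=P['image'][y:y+hh,x:x+w].max(2);cs,_=cv2.findContours((g<80).astype(np.uint8),0,1)
    k=max(cs,key=cv2.contourArea);e=cv2.fitEllipse(k);u=(e[0][0]+x,e[0][1]+y);print(n,e,u,onz(P,u,.03).round(4))
E
```

```text
ring [0.5909 0.1992 0.0295] [0.0019 0.0019]
[0.59297232 0.19796123 0.03      ] [0.58966331 0.2006229  0.03      ]
post [0.575  0.0988 0.0755] [0.0012 0.0012]
[0.57587061 0.09813523 0.075     ] [0.57438576 0.10079262 0.075     ]
ptr [0.4676 0.1733 0.0323] [0.0007 0.0007]
headend [ 0.5742 -0.2438  0.1258] [0.002 0.002]
disc angle 1.2066480864288833 -2.9350166815687624 0.10164754131851732 0.1260378445891442
A [ 0.4693 -0.2941  0.01  ]
A [ 0.4657 -0.2041  0.01  ]
A [ 0.6189 -0.2872  0.01  ]
A [ 0.6185 -0.2004  0.01  ]
B [ 0.618  -0.2836  0.01  ]
B [ 0.6088 -0.1981  0.01  ]
B [ 0.4613 -0.285   0.01  ]
((28.0, 35.5), (24.0, 39.0), 0.0) [[176.0, 220.0], [176.0, 181.0], [200.0, 181.0], [200.0, 220.0]]
A ((49.00474548339844, 42.07660675048828), (41.788150787353516, 47.16020202636719), 106.19131469726562) (319.00474548339844, 207.07660675048828) [0.5951 0.1967 0.03  ]
B ((49.62606430053711, 27.792261123657227), (21.71183204650879, 36.089534759521484), 90.57431030273438) (255.6260643005371, 172.79226112365723) [0.5897 0.1985 0.03  ]
```

>>> servo_tool:
  increments:
    - [[0.017, -0.039, 0], 0.02, 1]
    - [[0.017, -0.039, 0], 0.02, 1]
    - [[0.017, -0.039, 0], 0.02, 1]
    - [[0.017, -0.039, 0], 0.02, 1]
    - [[0.017, -0.039, 0], 0.02, 1]
    - [[0.017, -0.039, 0], 0.02, 1]
    - [[0.017, -0.039, 0], 0.02, 1]
    - [[0.017, -0.039, 0], 0.02, 1]
    - [[0.017, -0.039, 0], 0.02, 1]
    - [[0.017, -0.039, 0], 0.02, 1]
  squeeze: 20

```text
t: 2.65
eef_pos: [0.3788, 0.1446, 0.2506]
ee_rot: [0.085, 0.996, 0.0, 0.0]
ft_force: [1.4, -0.6, 0.3]
finger_gap: 0.0853
grasp_force: 0.0
```

>>> servo_tool:
  increments:
    - [[0.017, -0.039, 0], 0.02, 1]
    - [[0.017, -0.039, 0], 0.02, 1]
    - [[0.017, -0.039, 0], 0.02, 1]
    - [[0.017, -0.039, 0], 0.02, 1]
    - [[0.017, -0.039, 0], 0.02, 1]
    - [[0.017, -0.039, 0], 0.02, 1]
    - [[0.017, -0.039, 0], 0.02, 1]
    - [[0.017, -0.039, 0], 0.02, 1]
    - [[0.017, -0.039, 0], 0.02, 1]
    - [[0.006, -0.039, 0], 0.025, 1]
    - [[0, 0, 0], 0, 1]

```text
t: 4.03
eef_pos: [0.5373, -0.2467, 0.2499]
ee_rot: [-0.016, 1.0, -0.0, -0.0]
ft_force: [0.4, 0.7, -0.6]
finger_gap: 0.0856
grasp_force: 0.0
```

```bash
python3 - <<'E'
from h import *
s=env.state();print(s['t'],s['eef_pos'],s['ee_rot'],s['q'],s['finger_gap'])
p=snap('wrist','w1.png');print(p['fx'],p['cx'],p['cy'],np.array(p['camera_from_world']).round(4).tolist())
for th in('mast','rest'):print(th,[(np.round(r['location'],1).tolist(),round(r['conf'],2)) for r in env.landmark_of(p,th)[:3]])
E
```

```text
4.025 [ 0.53733488 -0.24665387  0.24993867] [-1.56223470e-02  9.99877936e-01 -2.12883451e-04 -9.69533280e-05] [-6.30687080e-01  2.16800086e-01  1.56529285e+00 -4.67071600e-04
  1.35939813e+00 -2.23263139e+00] 0.08564699192115441
297.3186396354542 257.9172744098863 188.57332034896814 [[-0.0316, 0.9995, -0.0015, 0.2627], [0.9647, 0.0309, 0.2614, -0.5449], [0.2614, 0.0068, -0.9652, 0.2378], [0.0, 0.0, 0.0, 1.0]]
mast [([377.4, 15.3], 0.64), ([262.5, 116.5], 0.58), ([237.1, 292.7], 0.56)]
rest [([257.9, 151.2], 0.81)]
```

View pics/w1.png

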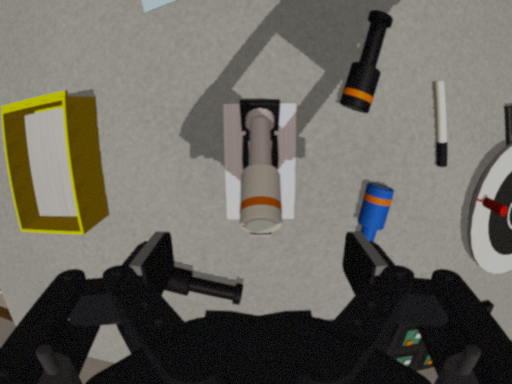

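The wrist view shows the mast along column ~261: foot near (260,117), band at (262,195), head end near (262,226). The rest's plate spans columns 224–297 and rows 103–219.

```bash
cat >> h.py <<'E'
def wray(p,uv):
    T=np.array(p['camera_from_world']);R=T[:3,:3];v=np.array([(uv[0]-p['cx'])/p['fx'],(uv[1]-p['cy'])/p['fy']])
    th=np.linalg.norm(v);v=v/(th+1e-12)*np.sin(th);d=R.T@np.array([v[0],v[1],np.cos(th)])
    return -R.T@T[:3,3],d
def wonz(p,uv,z):
    o,d=wray(p,uv);return o+d*(z-o[2])/d[2]
E
python3 - <<'E'
from h import *
p=snap('wrist')
print('foot net',wonz(p,(262.5,116.5),.037),'foot eye',wonz(p,(260,117),.04),'rest org',wonz(p,(257.9,151.2),0))
print('head end',wonz(p,(262,222),.129),'head mid',wonz(p,(262,190),.115))
for uv in[(224,104),(296,103),(228,219),(294,219)]:print(wonz(p,uv,.01).round(4))
im=p['image'][160:235,235:290].astype(int)
for r in(175,185,205,212):
    row=p['image'][r,225:300].astype(int);print(r,row.sum(1).tolist()[10:65])
E
```

```text
foot net [ 0.4787517  -0.23913293  0.037     ] foot eye [ 0.4793474 -0.2419285  0.04     ] rest org [ 0.52352973 -0.24274889  0.        ]
head end [ 0.56776884 -0.23757248  0.129     ] head mid [ 0.54245485 -0.23836935  0.115     ]
[ 0.4653 -0.2857  0.01  ]
[ 0.4609 -0.1988  0.01  ]
[ 0.6122 -0.2788  0.01  ]
[ 0.6093 -0.1925  0.01  ]
175 [373, 344, 287, 278, 281, 287, 310, 330, 328, 343, 339, 352, 358, 362, 365, 364, 374, 378, 381, 380, 377, 373, 380, 380, 384, 384, 384, 371, 370, 366, 374, 371, 366, 358, 352, 354, 332, 322, 320, 323, 394, 495, 542, 553, 552, 554, 553, 558, 558, 555, 553, 553, 554, 549, 552]
185 [530, 454, 329, 286, 291, 307, 323, 331, 341, 345, 350, 353, 359, 368, 362, 377, 376, 376, 373, 376, 384, 378, 384, 377, 380, 377, 376, 374, 373, 370, 370, 368, 363, 365, 350, 345, 333, 332, 312, 302, 339, 459, 537, 554, 550, 553, 554, 552, 558, 551, 548, 544, 549, 551, 557]
205 [449, 287, 169, 145, 167, 162, 163, 174, 170, 208, 231, 250, 266, 278, 301, 313, 345, 350, 353, 356, 353, 352, 362, 364, 354, 353, 346, 321, 310, 289, 266, 243, 236, 217, 199, 185, 168, 169, 164, 156, 166, 295, 449, 527, 542, 552, 550, 554, 550, 551, 550, 546, 551, 546, 542]
212 [417, 309, 291, 303, 316, 329, 335, 347, 353, 354, 369, 364, 366, 362, 371, 372, 380, 381, 379, 389, 388, 386, 382, 381, 380, 384, 378, 380, 377, 370, 372, 369, 357, 360, 348, 342, 335, 337, 316, 301, 289, 296, 390, 501, 536, 547, 554, 549, 554, 548, 550, 550, 556, 547, 539]
```

```bash
python3 - <<'E'
from h import *
p=snap('wrist','w2.png');s=env.state();print(s['eef_pos'],s['q'][5])
i0=cv2.imread('pics/w1.png');i1=cv2.imread('pics/w2.png')
g=lambda i:np.float32(cv2.cvtColor(i,6))[90:240,190:310]
print('shift',cv2.phaseCorrelate(g(i0),g(i1)))
for r in(185,205):
    for z in(.10,.115,.13): print(r,z,wonz(p,(256.2,r),z).round(4))
for th in('mast','rest'):print(th,[(np.round(r['location'],1).tolist(),round(r['conf'],2),wonz(p,r['location'],.037 if th=='mast' else 0).round(4)) for r in env.landmark_of(p,th)[:4]])
r=i1[100:240,257].astype(int).sum(1);print(r.tolist())
E
```

```text
[ 0.53726746 -0.24298038  0.25034472] -2.2319342575555505
shift ((-3.6245148086410737, 0.17266507989775448), 0.7725200924343533)
185 0.1 [ 0.542  -0.2434  0.1   ]
185 0.115 [ 0.5381 -0.2435  0.115 ]
185 0.13 [ 0.5343 -0.2435  0.13  ]
205 0.1 [ 0.5619 -0.2427  0.1   ]
205 0.115 [ 0.557  -0.2428  0.115 ]
205 0.13 [ 0.552  -0.2429  0.13  ]
mast [([375.5, 14.4], 0.79, array([ 0.3438, -0.1093,  0.037 ])), ([238.3, 293.8], 0.78, array([ 0.7115, -0.2626,  0.037 ])), ([258.5, 119.2], 0.62, array([ 0.4821, -0.2433,  0.037 ]))]
rest [([254.3, 151.1], 0.94, array([ 0.5237, -0.2471,  0.    ]))]
[108, 71, 73, 95, 100, 79, 60, 154, 303, 404, 362, 344, 342, 340, 332, 312, 302, 319, 335, 352, 350, 351, 356, 359, 358, 353, 358, 361, 359, 357, 357, 359, 356, 355, 357, 354, 361, 351, 353, 359, 358, 357, 363, 361, 363, 358, 360, 368, 364, 356, 359, 361, 355, 358, 364, 354, 358, 363, 359, 361, 363, 359, 351, 353, 370, 375, 380, 384, 376, 384, 381, 383, 379, 386, 384, 383, 378, 375, 383, 387, 384, 385, 384, 386, 385, 386, 387, 386, 378, 384, 381, 375, 382, 388, 380, 366, 300, 219, 189, 192, 189, 185, 189, 199, 280, 359, 378, 388, 383, 387, 373, 376, 381, 384, 378, 385, 390, 385, 345, 336, 368, 390, 386, 391, 395, 396, 393, 393, 388, 394, 408, 431, 418, 341, 361, 426, 440, 427, 422, 417]
```

>>> servo_tool:
  increments:
    - [[0.008, 0.001, -0.03], 0, 1]
    - [[0.008, 0, -0.03], 0, 1]
    - [[0, 0, -0.03], 0, 1]
    - [[0, 0, -0.03], 0, 1]
    - [[0, 0, -0.02], 0, 0.6]
    - [[0, 0, 0], 0, -1]
    - [[0, 0, 0], 0, -1]
    - [[0, 0, 0], 0, -1]
    - [[0, 0, 0], 0, -1]
    - [[0, 0, 0], 0, -1]
    - [[0, 0, 0], 0, -1]
  squeeze: 20

```text
t: 5.75
eef_pos: [0.5538, -0.2434, 0.1112]
ee_rot: [-0.017, 1.0, -0.0, 0.001]
ft_force: [-1.7, 0.1, 4.8]
finger_gap: 0.0375
grasp_force: 24.0
```

>>> servo_tool:
  increments:
    - [[0, 0, 0.01], 0, -1]
    - [[0, 0, 0.015], 0, -1]
    - [[0, 0, 0.02], 0, -1]
    - [[0, 0, 0.025], 0, -1]
    - [[0, 0, 0.03], 0, -1]
    - [[0, 0, 0.03], 0, -1]
    - [[0, 0, 0.02], 0, -1]
    - [[0, 0, 0], 0, -1]

```text
t: 6.75
eef_pos: [0.5542, -0.2436, 0.2628]
ee_rot: [-0.017, 1.0, -0.001, 0.002]
ft_force: [0.4, 0.2, -3.4]
finger_gap: 0.0374
grasp_force: 23.6
```

```bash
python3 - <<'E'
from h import *
p=snap('side');s=env.state();print(s['t'],s['eef_pos'],s['finger_gap'],s['ft_force'],s['wrist_torque'])
u=np.array(proj(p,s['eef_pos'])).astype(int);print(u)
i=p['image'][max(0,u[1]-60):u[1]+60,u[0]-60:u[0]+60,::-1];cv2.imwrite('pics/s3.png',cv2.resize(i,None,fx=5,fy=5,interpolation=2))
E
```

```text
6.8 [ 0.55347929 -0.24313596  0.26086213] 0.03719945242295854 [ 0.71290558 -0.04129595 -4.09574705] [ 0.03100945 -0.04939231 -0.09755149]
[276 198]
```

View pics/s3.png

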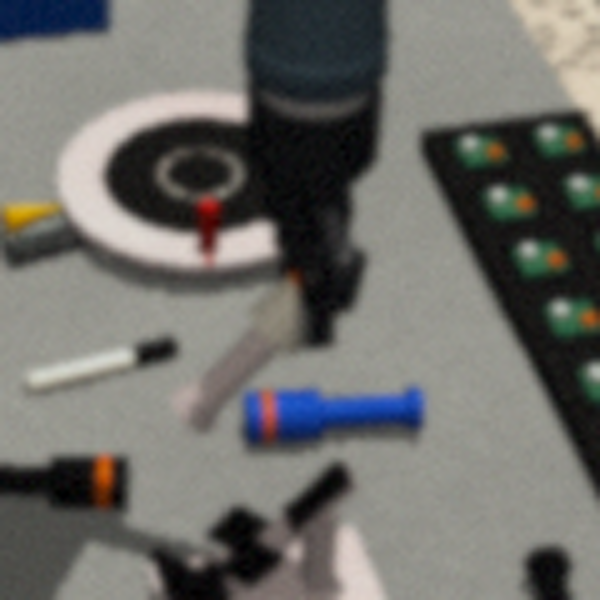

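The side view shows the mast held at 45°, with the foot toward the robot. Its vertical part is gripped firmly and does not swing. I plan to push the foot against the rest's upright rear face, which faces +x, to pivot the mast upright in the pads.

```bash
python3 - <<'E'
from h import *
p=snap('side')
def ony(uv,y):
    o,d=ray(p,uv);return (o+d*(y-o[1])/d[1]).round(4)
for n,uv in dict(ribL=(278,240),ribR=(282.5,240),ribRbot=(282.5,254.5),blacktop=(284.5,232.5),ribRtop=(282.5,238)).items():print(n,ony(uv,-.253),ony(uv,-.243))
i=p['image'][218:274,240:306,::-1];cv2.imwrite('pics/s4.png',cv2.resize(i,None,fx=10,fy=10,interpolation=2))
w=snap('wrist','w4.png')
E
```

```text
ribL [ 0.5624 -0.253   0.0921] [ 0.5655 -0.243   0.0812]
ribR [ 0.5777 -0.253   0.0886] [ 0.581  -0.243   0.0777]
ribRbot [ 0.5809 -0.253   0.0179] [ 0.5842 -0.243   0.0062]
blacktop [ 0.5829 -0.253   0.122 ] [ 0.5862 -0.243   0.1115]
ribRtop [ 0.5773 -0.253   0.098 ] [ 0.5806 -0.243   0.0872]
```

View pics/s4.png

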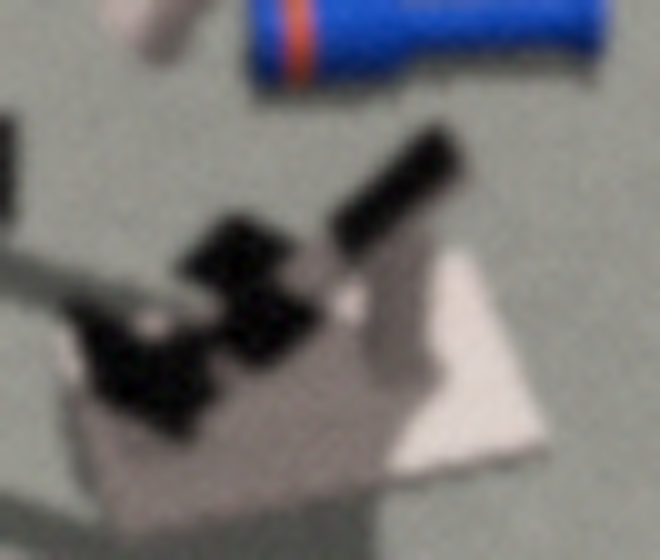

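The rest's upper end carries a black pad that overhangs the column in +x. I'll use its lower corner as the pusher. I'll move out in +x first and measure that corner.

>>> servo_tool:
  increments:
    - [[0.02, 0, 0], 0, -1]
    - [[0.035, 0, 0], 0, -1]
    - [[0.035, 0, 0], 0, -1]
    - [[0.035, 0, 0], 0, -1]
    - [[0.012, 0, 0], 0, -1]
    - [[0, 0, 0], 0, -1]

```text
t: 7.65
eef_pos: [0.69, -0.2427, 0.2582]
ee_rot: [-0.017, 1.0, 0.001, -0.001]
ft_force: [-1.2, 0.9, -3.9]
finger_gap: 0.0372
grasp_force: 23.5
```

```bash
python3 - <<'E'
from h import *
s=env.state();print(s['t'],s['eef_pos'],s['finger_gap'])
a=snap('scene');b=snap('side')
A=cv2.resize(a['image'][168:228,162:212,::-1],(500,600),interpolation=2)
B=cv2.resize(b['image'][222:258,262:287+5,::-1],(300,360),interpolation=2)
W=np.zeros((600,800,3),np.uint8);W[:,:500]=A;W[:360,500:]=B;cv2.imwrite('pics/s5.png',W)
E
```

```text
7.65 [ 0.689996   -0.24268071  0.25821391] 0.037152938488894026
```

View pics/s5.png

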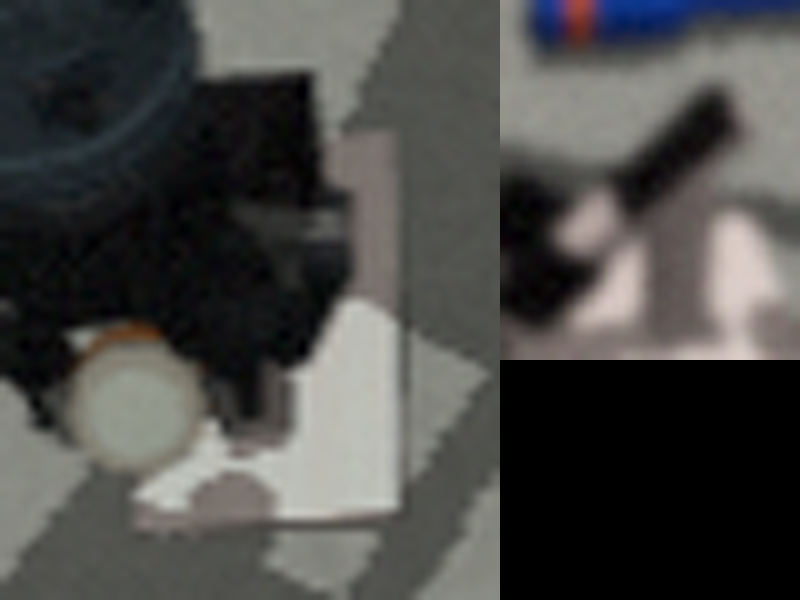

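Pad corner estimate: x≈0.589, z≈0.110, which agrees with the pad lying 19 mm below the mast's axis. Next I descend and push the foot under it.

>>> servo_tool:
  increments:
    - [[0, 0, -0.03], 0, -1]
    - [[0, 0, -0.04], 0, -1]
    - [[0, 0, -0.029], 0, -1]
    - [[-0.01, 0, 0], 0, -1]
    - [[-0.01, 0, 0], 0, -1]
    - [[-0.008, 0, 0], 0, -1]
    - [[-0.006, 0, 0.001], 0, -1]
    - [[-0.006, 0, 0.002], 0, -1]
    - [[-0.006, 0, 0.002], 0, -1]
    - [[0, 0, 0], 0, -1]

```text
t: 9.0
eef_pos: [0.6439, -0.2431, 0.1665]
ee_rot: [-0.017, 1.0, -0.0, -0.0]
ft_force: [1.0, -0.4, -3.7]
finger_gap: 0.0378
grasp_force: 23.7
```

>>> servo_tool:
  increments:
    - [[-0.006, 0, 0.002], 0, -1]
    - [[-0.006, 0, 0.002], 0, -1]
    - [[-0.006, 0, 0.002], 0, -1]
    - [[-0.006, 0, 0.002], 0, -1]
    - [[-0.005, 0, 0.002], 0, -1]
    - [[-0.005, 0, 0.002], 0, -1]
    - [[0, 0, 0.002], 0, -1]
    - [[0, 0, 0], 0, -1]

```text
t: 10.0
eef_pos: [0.61, -0.2428, 0.1801]
ee_rot: [-0.017, 1.0, 0.0, -0.0]
ft_force: [1.7, -0.7, -2.9]
finger_gap: 0.0375
grasp_force: 25.9
```

```bash
python3 - <<'E'
from h import *
p=snap('side');s=env.state();print(s['t'],s['eef_pos'],s['ft_force'],s['wrist_torque'])
u=np.array(proj(p,s['eef_pos'])).astype(int);print(u)
i=p['image'][u[1]-25:u[1]+45,u[0]-40:u[0]+40,::-1];cv2.imwrite('pics/s6.png',cv2.resize(i,None,fx=8,fy=8,interpolation=2))
E
```

```text
10.05 [ 0.61004739 -0.24284747  0.18005145] [ 1.76465022  0.67229398 -2.29775027] [ 0.03268216 -0.42800807  0.03385375]
[292 215]
```

View pics/s6.png

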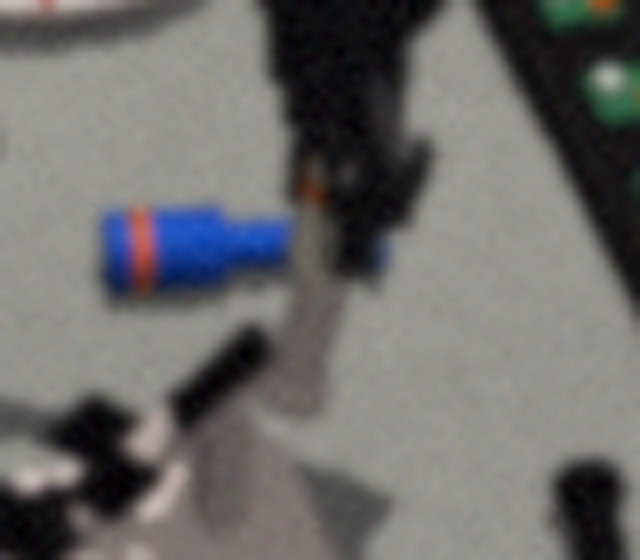

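The side view shows the pivoting works: the mast now leans only about 10°, with the pad corner on its stem. I'll continue and measure the tilt from the foot landmark.

>>> servo_tool:
  increments:
    - [[-0.004, 0, 0], 0, -1]
    - [[-0.004, 0, 0], 0, -1]
    - [[-0.003, 0, 0], 0, -1]
    - [[0, 0, 0], 0, -1]
    - [[0, 0, 0], 0, -1]

```text
t: 10.68
eef_pos: [0.5993, -0.2431, 0.1804]
ee_rot: [-0.017, 1.0, -0.0, -0.0]
ft_force: [4.0, -0.2, -1.7]
finger_gap: 0.0377
grasp_force: 26.3
```

```bash
cat >> h.py <<'E'
def foot():
    out=[]
    for n in('scene','side'):
        p=snap(n,'last_%s.png'%n);e=env.state()['eef_pos'];u=np.array(proj(p,np.array(e)-[0,0,.102]))
        c=[r for r in env.landmark_of(p,'mast') if np.linalg.norm(np.array(r['location'])-u)<25]
        q=[r for r in env.look_for(p,'mast') if np.linalg.norm(np.array(r['rect'][:2])-u)<50]
        print(n,'expect',u.round(1),[(np.round(r['location'],1).tolist(),round(r['conf'],2)) for r in c],[np.round(r['rect'],1).tolist() for r in q])
        if c: out.append(ray(p,c[0]['location']))
    if len(out)>1:
        X,er=tri(out);print('foot',X.round(4),np.round(er,4),'tcp-foot',(e-X).round(4))
E
python3 - <<'E'
from h import *
foot();s=env.state();print(s['t'],s['eef_pos'],s['ft_force'],s['wrist_torque'])
E
```

```text
scene expect [185.8 205.9] [([188.5, 206.9], 0.54)] [[173.2, 184.7, 19.9, 26.6], [226.0, 205.2, 15.7, 36.0]]
side expect [287.9 239.1] [([288.9, 241.1], 0.62)] [[320.4, 246.8, 17.6, 34.7], [266.3, 217.7, 32.8, 6.7], [286.6, 216.5, 14.1, 24.9]]
foot [ 0.6009 -0.2382  0.0664] [0.0044 0.0044] tcp-foot [-0.0016 -0.0049  0.1138]
10.975 [ 0.59934047 -0.24309399  0.1802232 ] [ 3.10257411 -0.35213464 -1.02895193] [-0.0932632  -0.74330995  0.03604533]
```

>>> servo_tool:
  increments:
    - [[0.008, 0, 0.002], 0, -1]
    - [[0.01, 0, 0.01], 0, -1]
    - [[0, 0, 0.025], 0, -1]
    - [[0, 0.005, 0.025], 0, -1]
    - [[0, 0.015, 0.018], 0, -1]
    - [[-0.003, 0.025, 0], 0, -1]
    - [[-0.003, 0.03, 0], 0, -1]
    - [[-0.003, 0.03, 0], 0, -1]
    - [[-0.003, 0.03, 0], 0, -1]
    - [[-0.003, 0.03, 0], 0, -1]
    - [[-0.003, 0.03, 0], 0, -1]
    - [[-0.003, 0.03, 0], 0, -1]

```text
t: 12.48
eef_pos: [0.5948, -0.0152, 0.2589]
ee_rot: [-0.018, 1.0, 0.0, -0.001]
ft_force: [-0.5, -0.7, -3.4]
finger_gap: 0.0373
grasp_force: 26.1
```

>>> servo_tool:
  increments:
    - [[-0.002, 0.03, 0], 0, -1]
    - [[-0.002, 0.03, 0], 0, -1]
    - [[0, 0.03, 0], 0, -1]
    - [[0, 0.03, 0], 0, -1]
    - [[0, 0.03, 0], 0, -1]
    - [[0, 0.025, 0], 0, -1]
    - [[0, 0.02, 0], 0, -1]
    - [[0, 0.015, 0], 0, -1]
    - [[0, 0.007, 0], 0, -1]
    - [[0, 0, 0], 0, -1]
    - [[0, 0, 0], 0, -1]

```text
t: 13.85
eef_pos: [0.5925, 0.1983, 0.2603]
ee_rot: [-0.017, 1.0, -0.0, -0.0]
ft_force: [-0.1, 0.0, -3.2]
finger_gap: 0.0374
grasp_force: 26.1
```

```bash
python3 - <<'E'
from h import *
foot();s=env.state();print(s['t'],s['eef_pos'],s['ft_force'])
p=snap('wrist','w7.png');im=p['image']
def back(X):
    T=np.array(p['camera_from_world']);c=T[:3,:3]@X+T[:3,3];r=np.hypot(c[0],c[1]);th=np.arctan2(r,c[2]);return [p['cx']+p['fx']*th*c[0]/r,p['cy']+p['fx']*th*c[1]/r]
for X in([.592,.198,.03],[.592,.298,.03],[.492,.198,.03],[.592,.098,.03]):print(np.round(back(np.array(X)),1))
print('lm',[(r['location'],r['conf']) for r in env.landmark_of(p,'ring_center')[:2]],[(r['location'],r['conf']) for r in env.landmark_of(p,'mast')[:3]],[(r['location'],r['conf'],wonz(p,r['location'],.075)) for r in env.landmark_of(p,'post_top')[:2]])
E
```

```text
scene expect [324.3 187.4] [([321.7, 184.9], 0.66)] [[319.8, 161.3, 20.6, 30.6]]
side expect [256.4 146.8] [] [[253.8, 132.8, 9.5, 16.7]]
14.15 [0.59244595 0.19854347 0.26032298] [ 0.37585564 -0.1335192  -2.59785483]
[256.7 164.1]
[337.5 167.4]
[259.6  80.6]
[175.8 162. ]
lm [([258.0, 161.8], 0.82)] [([262.6, 198.1], 0.8), ([64.6, 219.3], 0.71), ([2.3, 232.6], 0.47)] [([168.4, 153.6], 0.61, array([0.57460483, 0.10252408, 0.075     ])), ([237.9, 63.3], 0.61, array([0.47881237, 0.17527365, 0.075     ]))]
```

View pics/w7.png

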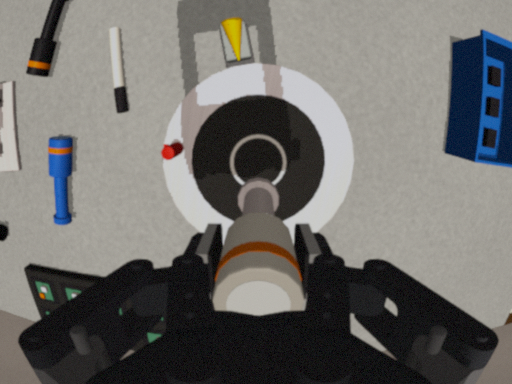

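The wrist view shows the mast hanging nearly upright, with its foot at (259,195). The ring is centred near (258,162), the post is at (168,152) and the pointer tip at (240,62).

```bash
cat >> h.py <<'E'
def wproj(p,X):
    T=np.array(p['camera_from_world']);c=T[:3,:3]@np.array(X)+T[:3,3];r=np.hypot(c[0],c[1]);th=np.arctan2(r,c[2]);return np.round([p['cx']+p['fx']*th*c[0]/r,p['cy']+p['fx']*th*c[1]/r],1)
E
python3 - <<'E'
from h import *
p=snap('wrist');im=p['image'];g=im.astype(int).sum(2)
# ring pixels: bright within black middle
pts=[]
for a in np.radians(np.arange(150,390,4)):
    pr=[(258+r*np.cos(a),161+r*np.sin(a)) for r in np.arange(20,40,.5)]
    v=cv2.remap(g.astype(np.float32),np.float32([[q[0] for q in pr]]),np.float32([[q[1] for q in pr]]),1)[0]
    k=v.argmax()
    if v[k]>200: pts.append(pr[k])
W=np.array([wonz(p,q,.03)[:2] for q in pts])
A=np.c_[2*W,np.ones(len(W))];s=np.linalg.lstsq(A,(W**2).sum(1),rcond=None)[0];r=np.sqrt(s[2]+s[0]**2+s[1]**2);print('ring',s[:2],r,len(W))
# disc outer edge / black edge
for lo,hi,sg in((50,80,1),(82,105,-1)):
    E=[]
    for a in np.radians(np.arange(160,380,4)):
        R=np.arange(lo,hi,.5);x=258+R*np.cos(a);y=161+R*np.sin(a)
        v=cv2.remap(cv2.GaussianBlur(g.astype(np.float32),(0,0),1),np.float32([x]),np.float32([y]),1)[0];d=sg*np.diff(v);k=d.argmax()
        if d[k]>25:E.append(wonz(p,(x[k]+.25*np.cos(a),y[k]),.03)[:2])
    E=np.array(E)
    for _ in range(3):
        A=np.c_[2*E,np.ones(len(E))];s=np.linalg.lstsq(A,(E**2).sum(1),rcond=None)[0];r=np.sqrt(s[2]+s[0]**2+s[1]**2)
        res=abs(np.hypot(*(E-s[:2]).T)-r);E=E[res<max(.003,2*np.median(res))]
    print('edge',s[:2],r,len(E))
print('ptr',wonz(p,(240,62),.036),'post',wonz(p,(167.5,152.5),.075))
e=env.state()['eef_pos']
for h in(.092,.097,.102,.107,.112):print(h,wproj(p,e-[0,0,h]),'rimtop',wproj(p,e-[0.016,0,h-.01]),wproj(p,e-[0,.016,h-.01]),wproj(p,e-[0,-.016,h-.01]))
print(g[170:215,259].tolist());print(g[195,230:290].tolist())
E
```

```text
ring [0.5897913  0.19922541] 0.03193058278877363 60
edge [0.58987964 0.19908975] 0.08095308090390814 55
edge [0.56471555 0.18993303] 0.09325720094180039 8
ptr [0.47105761 0.1750571  0.036     ] post [0.57337137 0.10183261 0.075     ]
0.092 [256.5 198.1] rimtop [257.2 180.6] [234.3 201.4] [278.5 202.8]
0.097 [256.6 196.2] rimtop [257.2 179. ] [234.8 199.3] [278.1 200.8]
0.102 [256.6 194.4] rimtop [257.2 177.4] [235.3 197.4] [277.7 198.8]
0.107 [256.6 192.6] rimtop [257.3 175.9] [235.8 195.5] [277.3 196.9]
0.112 [256.7 190.9] rimtop [257.3 174.5] [236.3 193.7] [276.9 195. ]
[69, 67, 69, 112, 118, 122, 121, 191, 249, 275, 310, 402, 424, 427, 434, 420, 407, 352, 299, 278, 275, 287, 280, 284, 277, 282, 279, 274, 281, 285, 273, 279, 286, 287, 275, 283, 275, 282, 283, 278, 277, 284, 281, 291, 304]
[120, 126, 130, 116, 116, 139, 131, 201, 321, 400, 421, 427, 431, 418, 384, 319, 276, 254, 254, 263, 264, 262, 263, 269, 262, 275, 270, 281, 274, 282, 283, 289, 285, 277, 278, 277, 272, 279, 267, 267, 290, 334, 386, 410, 425, 421, 413, 379, 284, 194, 123, 129, 113, 117, 123, 116, 122, 123, 125, 115]
```

Ring centre is at (0.5898, 0.1991) and the foot is within ~1 mm of being under the TCP. I'll lower, with small steps near contact.

>>> servo_tool:
  increments:
    - [[-0.0025, 0, -0.02], 0, -1]
    - [[0, 0, -0.03], 0, -1]
    - [[0, 0, -0.03], 0, -1]
    - [[0, 0, -0.02], 0, -1]
    - [[0, 0, -0.012], 0, -1]
    - [[0, 0, -0.004], 0, -1]
    - [[0, 0, 0], 0, -1]
    - [[0, 0, 0], 0, -1]

```text
t: 15.4
eef_pos: [0.5906, 0.1991, 0.1454]
ee_rot: [-0.017, 1.0, 0.0, 0.001]
ft_force: [-0.5, -0.1, -2.5]
finger_gap: 0.0374
grasp_force: 26.1
```

>>> servo_tool:
  increments:
    - [[0, 0, -0.003], 0, -1]
    - [[0, 0, -0.003], 0, -1]
    - [[0, 0, 0], 0, -1]

```text
t: 15.78
eef_pos: [0.5895, 0.1989, 0.1379]
ee_rot: [-0.017, 1.0, -0.0, -0.0]
ft_force: [-0.2, 0.2, -3.1]
finger_gap: 0.0373
grasp_force: 26.1
```

>>> servo_tool:
  increments:
    - [[0, 0, -0.003], 0, -1]
    - [[0, 0, 0], 0, -1]

```text
t: 16.02
eef_pos: [0.5896, 0.1989, 0.1349]
ee_rot: [-0.017, 1.0, -0.0, -0.0]
ft_force: [-0.4, 0.5, -2.6]
finger_gap: 0.0375
grasp_force: 26.1
```

>>> servo_tool:
  increments:
    - [[0, 0, -0.002], 0, -1]
    - [[0, 0, 0], 0, -1]

```text
t: 16.27
eef_pos: [0.5903, 0.199, 0.1343]
ee_rot: [-0.017, 1.0, 0.0, 0.0]
ft_force: [-2.7, -0.4, 3.6]
finger_gap: 0.0377
grasp_force: 26.7
```

>>> servo_tool:
  increments:
    - [[0, 0, -0.002], 0, -1]
    - [[0, 0, 0], 0, -1]

```text
t: 16.52
eef_pos: [0.5914, 0.1991, 0.1341]
ee_rot: [-0.017, 1.0, 0.0, 0.002]
ft_force: [-4.0, -0.4, 12.0]
finger_gap: 0.0371
grasp_force: 27.4
```

>>> servo_tool:
  increments:
    - [[0, 0, -0.002], 0, -1]
    - [[0, 0, 0], 0, -1]

```text
t: 16.77
eef_pos: [0.5926, 0.1992, 0.1338]
ee_rot: [-0.017, 1.0, 0.0, 0.004]
ft_force: [-3.4, -1.3, 18.3]
finger_gap: 0.0373
grasp_force: 27.9
```

```bash
python3 - <<'E'
from h import *
p=snap('wrist','w8.png');s=env.state();print(s['t'],s['eef_pos'],s['ft_force'],s['wrist_torque'],s['ee_rot'])
e=s['eef_pos'];g=p['image'].astype(int).sum(2)
for h in(.10,.103):print(h,'rimtop',wproj(p,e-[0.016,0,h-.01]),wproj(p,e-[0,.016,h-.01]),wproj(p,e-[0,-.016,h-.01]))
print(g[165:195,257].tolist());print(g[190,225:290].tolist())
print([(r['location'],r['conf']) for r in env.landmark_of(p,'mast')[:2]],wproj(p,[e[0],e[1],.03]),wproj(p,[.5898,.1991,.03]))
E
```

```text
16.825 [0.59262358 0.19922279 0.13374839] [-3.58771775 -0.45435293 17.6264452 ] [-0.27275632  0.61221691  0.02850191] [-1.71787003e-02  9.99846157e-01  2.35601529e-04  3.53545764e-03]
0.1 rimtop [257.2 177.2] [235.1 197.3] [277.8 198.8]
0.103 rimtop [257.2 176.3] [235.4 196.2] [277.5 197.6]
[84, 88, 93, 94, 89, 66, 97, 121, 193, 279, 298, 336, 412, 439, 460, 458, 458, 445, 398, 333, 301, 308, 312, 312, 310, 308, 315, 309, 315, 307]
[98, 87, 74, 101, 93, 84, 70, 89, 91, 82, 58, 102, 180, 329, 421, 458, 471, 462, 462, 439, 392, 330, 288, 290, 291, 295, 304, 299, 306, 311, 312, 309, 308, 321, 329, 320, 317, 314, 321, 318, 317, 306, 307, 307, 328, 373, 425, 452, 453, 464, 448, 443, 362, 246, 132, 89, 56, 95, 85, 84, 91, 86, 70, 92, 77]
[([8.9, 253.7], 0.76), ([259.5, 191.6], 0.68)] [256.5 192.9] [256.5 189.4]
```

View pics/w8.png

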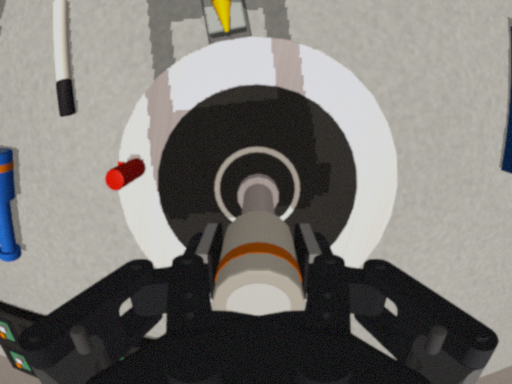

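The wrist view shows the foot centred in the ring (258,190), pressed flat, with the tool deflected slightly to +x. I'll relieve the press and then open.

>>> servo_tool:
  increments:
    - [[-0.001, 0, 0.002], 0, -1]
    - [[0, 0, 0.002], 0, -1]
    - [[0, 0, 0], 0, -1]

```text
t: 17.25
eef_pos: [0.5895, 0.199, 0.1339]
ee_rot: [-0.017, 1.0, 0.0, 0.001]
ft_force: [1.2, -0.2, 4.8]
finger_gap: 0.0372
grasp_force: 26.6
```

Load is down to a few newtons, and the TCP is back over the foot. Opening gradually.

>>> servo_tool:
  increments:
    - [[0, 0, 0], 0, 0.0]
    - [[0, 0, 0], 0, 0.3]
    - [[0, 0, 0], 0, 0.7]
    - [[0, 0, 0], 0, 1]
    - [[0, 0, 0], 0, 1]
    - [[0, 0, 0], 0, 1]

```text
t: 18.0
eef_pos: [0.5888, 0.1989, 0.1333]
ee_rot: [-0.017, 1.0, -0.0, -0.0]
ft_force: [-0.6, -1.0, -0.4]
finger_gap: 0.0853
grasp_force: 0.0
```

>>> servo_tool:
  increments:
    - [[0, 0, 0.01], 0, 1]
    - [[0, 0, 0.02], 0, 1]
    - [[0, 0, 0.03], 0, 1]
    - [[0, 0, 0.03], 0, 1]
    - [[0, 0, 0.02], 0, 1]
    - [[0, 0, 0], 0, 1]

```text
t: 18.75
eef_pos: [0.59, 0.1991, 0.2461]
ee_rot: [-0.017, 1.0, 0.0, 0.002]
ft_force: [-0.2, 0.5, -0.2]
finger_gap: 0.0855
grasp_force: 0.0
```

```bash
python3 - <<'E'
from h import *
R=[]
for k in range(2):
    a=[]
    for n in('scene','side'):
        p=snap(n,'st%d_%s.png'%(k,n));u=np.array(proj(p,[.59,.199,.03]))
        c=[r for r in env.landmark_of(p,'mast') if np.linalg.norm(np.array(r['location'])-u)<25]
        q=[np.round(r['rect'],1).tolist() for r in env.look_for(p,'mast') if np.linalg.norm(np.array(r['rect'][:2])-u)<50]
        print(n,u.round(1),np.round(proj(p,[.59,.199,.16]),1),[np.round(r['location'],1).tolist() for r in c],q)
w=snap('wrist','w9.png');s=env.state();print(s['t'],s['eef_pos'],s['ft_force'],s['finger_gap'])
print([(r['location'],r['conf']) for r in env.landmark_of(w,'mast')[:3]],wproj(w,[.5898,.1991,.03]),wproj(w,[.5898,.1991,.16]))
for r in env.landmark_of(w,'post_top')[:2]:print('post',r['location'],r['conf'],wonz(w,r['location'],.075))
for r in env.landmark_of(w,'pointer_tip')[:2]:print('ptr',r['location'],r['conf'],wonz(w,r['location'],.036))
E
```

```text
scene [319.5 205.7] [324.6 186.4] [[320.2, 201.3]] [[316.5, 182.6, 17.5, 25.7]]
side [255.7 172.7] [255.7 146.4] [[255.8, 171.1]] []
scene [319.5 205.7] [324.6 186.4] [[317.4, 202.8]] [[315.9, 181.3, 17.7, 25.8]]
side [255.7 172.7] [255.7 146.4] [[254.4, 174.4]] [[247.9, 144.1, 14.4, 30.9], [213.2, 154.8, 72.3, 39.7], [267.8, 216.3, 30.2, 8.7]]
19.4 [0.58884458 0.19894296 0.243165  ] [-0.80072151 -0.32930108  0.18487909] 0.08529186718700305
[([259.9, 170.0], 0.95), ([58.6, 227.9], 0.56)] [257.2 168.2] [256.6 203.1]
post [162.0, 160.2] 0.92 [0.57517434 0.10107732 0.075     ]
ptr [237.5, 63.7] 0.71 [0.47214484 0.17357471 0.036     ]
```

>>> servo_tool:
  increments:
    - [[0, 0, 0], 0, 1]
    - [[0, 0, 0], 0, 1]
    - [[0, 0, 0], 0, 1]
    - [[0, 0, 0], 0, 1]
    - [[0, 0, 0], 0, 1]
    - [[0, 0, 0], 0, 1]
    - [[0, 0, 0], 0, 1]
    - [[0, 0, 0], 0, 1]
    - [[0, 0, 0], 0, 1]

```text
t: 20.68
eef_pos: [0.5888, 0.1989, 0.2433]
ee_rot: [-0.017, 1.0, -0.0, -0.0]
ft_force: [0.5, -0.2, 0.3]
finger_gap: 0.0854
grasp_force: 0.0
```

The mast stands still in the ring: all three views put its foot on the ring centre and its head directly above, unchanged over 2 s. Now the post at (0.575, 0.101). The disc must turn −1.21 rad. I'll approach with the wrist camera outward and grip lightly.

>>> servo_tool:
  increments:
    - [[0, -0.008, 0], 0.12, 1]
    - [[-0.002, -0.012, 0], 0.13, 1]
    - [[-0.002, -0.014, 0], 0.13, 1]
    - [[-0.002, -0.014, 0], 0.13, 1]
    - [[-0.002, -0.014, 0], 0.13, 1]
    - [[-0.002, -0.014, 0], 0.13, 1]
    - [[-0.002, -0.012, 0], 0.13, 1]
    - [[-0.002, -0.01, 0], 0.13, 1]
    - [[0, 0, 0], 0.115, 1]
    - [[0, 0, 0], 0, 1]
    - [[0, 0, 0], 0, 1]

```text
t: 22.05
eef_pos: [0.5749, 0.101, 0.2433]
ee_rot: [-0.555, 0.832, -0.0, 0.0]
ft_force: [-0.6, -0.7, -0.9]
finger_gap: 0.0851
grasp_force: 0.0
```

```bash
python3 - <<'E'
from h import *
w=snap('wrist','w10.png');s=env.state();print(s['t'],s['eef_pos'],s['ee_rot'],s['q'])
for t,z in(('post_top',.075),('pointer_tip',.036),('ring_center',.03),('mast',.03)):
    for r in env.landmark_of(w,t)[:2]:print(t,np.round(r['location'],1),round(r['conf'],2),wonz(w,r['location'],z).round(4))
im=w['image'].astype(int);m=((im[:,:,0]>120)&(im[:,:,1]<60)&(im[:,:,2]<60)).astype(np.uint8)
n,_,st,ce=cv2.connectedComponentsWithStats(m)
for k in range(1,n):
    if st[k,4]>30:print(st[k],ce[k])
print('exp',wproj(w,[.5748,.1008,.075]))
E
```

```text
22.1 [0.57485054 0.1010595  0.24327512] [-5.55370419e-01  8.31603089e-01 -2.16904492e-06 -2.81704400e-06] [-2.91970146e-02  2.05980369e-01  1.59194895e+00 -6.97940456e-06
  1.34366541e+00 -2.77760842e+00]
pointer_tip [363.  190.4] 0.78 [0.4686 0.1739 0.036 ]
ring_center [276.3 244.7] 0.69 [0.5915 0.2009 0.03  ]
ring_center [279. 244.] 0.6 [0.5881 0.2013 0.03  ]
mast [112.8  56. ] 0.85 [ 0.6831 -0.0951  0.03  ]
mast [279.5 244.4] 0.73 [0.5877 0.2021 0.03  ]
[252 168  14  13 140] [258.86428571 173.75      ]
exp [258. 175.]
```

The post top shows at (258.9,173.8) against an expected (258,175), so the TCP is right over it. Descending and gripping.

>>> servo_tool:
  increments:
    - [[0, 0, -0.03], 0, 1]
    - [[0, 0, -0.04], 0, 1]
    - [[0, 0, -0.04], 0, 1]
    - [[0, 0, -0.04], 0, 1]
    - [[0, 0, -0.02], 0, 1]
    - [[0, 0, -0.003], 0, 0]
    - [[0, 0, 0], 0, -0.4]
    - [[0, 0, 0], 0, -0.6]
    - [[0, 0, 0], 0, -1]
    - [[0, 0, 0], 0, -1]
    - [[0, 0, 0], 0, -1]
  squeeze: 20

```text
t: 23.68
eef_pos: [0.5757, 0.1011, 0.0717]
ee_rot: [-0.556, 0.831, -0.001, 0.001]
ft_force: [-0.8, 0.7, 6.0]
finger_gap: 0.015
grasp_force: 20.8
```

```bash
python3 - <<'E'
import numpy as np
c=np.array([.5898,.1991]);r=.0995;st=[.02]+[.04]*28+[.03,.02,.02];st=np.array(st);print(st.sum())
ph=-1.722-np.r_[0,np.cumsum(st)];P=c+r*np.c_[np.cos(ph),np.sin(ph)]
Q=P.round(4);d=np.diff(Q,axis=0).round(4)
for i in range(0,32,11):print([[[*map(float,a),0],-float(b),-1] for a,b in zip(d[i:i+11],st[i:i+11])])
print(Q[[11,22,-1]])
E
```

```text
1.21
[[[-0.002, 0.0004, 0], -0.02, -1], [[-0.0039, 0.0007, 0], -0.04, -1], [[-0.0038, 0.0009, 0], -0.04, -1], [[-0.0039, 0.0011, 0], -0.04, -1], [[-0.0038, 0.0012, 0], -0.04, -1], [[-0.0037, 0.0014, 0], -0.04, -1], [[-0.0037, 0.0015, 0], -0.04, -1], [[-0.0036, 0.0017, 0], -0.04, -1], [[-0.0035, 0.0018, 0], -0.04, -1], [[-0.0035, 0.0019, 0], -0.04, -1], [[-0.0034, 0.0021, 0], -0.04, -1]]
[[[-0.0033, 0.0022, 0], -0.04, -1], [[-0.0032, 0.0024, 0], -0.04, -1], [[-0.0031, 0.0024, 0], -0.04, -1], [[-0.003, 0.0026, 0], -0.04, -1], [[-0.003, 0.0028, 0], -0.04, -1], [[-0.0027, 0.0028, 0], -0.04, -1], [[-0.0027, 0.0029, 0], -0.04, -1], [[-0.0026, 0.0031, 0], -0.04, -1], [[-0.0024, 0.0031, 0], -0.04, -1], [[-0.0023, 0.0033, 0], -0.04, -1], [[-0.0022, 0.0033, 0], -0.04, -1]]
[[[-0.0021, 0.0034, 0], -0.04, -1], [[-0.0019, 0.0035, 0], -0.04, -1], [[-0.0017, 0.0036, 0], -0.04, -1], [[-0.0017, 0.0036, 0], -0.04, -1], [[-0.0014, 0.0037, 0], -0.04, -1], [[-0.0014, 0.0037, 0], -0.04, -1], [[-0.0011, 0.0038, 0], -0.04, -1], [[-0.0008, 0.0029, 0], -0.03, -1], [[-0.0005, 0.002, 0], -0.02, -1], [[-0.0004, 0.0019, 0], -0.02, -1]]
[[0.536  0.1154]
 [0.5055 0.1463]
 [0.4925 0.1784]]
```

>>> servo_tool:
  increments:
    - [[-0.002, 0.0004, 0], -0.02, -1]
    - [[-0.0039, 0.0007, 0], -0.04, -1]
    - [[-0.0038, 0.0009, 0], -0.04, -1]
    - [[-0.0039, 0.0011, 0], -0.04, -1]
    - [[-0.0038, 0.0012, 0], -0.04, -1]
    - [[-0.0037, 0.0014, 0], -0.04, -1]
    - [[-0.0037, 0.0015, 0], -0.04, -1]
    - [[-0.0036, 0.0017, 0], -0.04, -1]
    - [[-0.0035, 0.0018, 0], -0.04, -1]
    - [[-0.0035, 0.0019, 0], -0.04, -1]
    - [[-0.0034, 0.0021, 0], -0.04, -1]

```text
t: 25.05
eef_pos: [0.5373, 0.1151, 0.0717]
ee_rot: [-0.37, 0.929, -0.001, 0.001]
ft_force: [0.0, -2.2, 7.2]
finger_gap: 0.015
grasp_force: 20.9
```

>>> servo_tool:
  increments:
    - [[-0.0033, 0.0022, 0], -0.04, -1]
    - [[-0.0032, 0.0024, 0], -0.04, -1]
    - [[-0.0031, 0.0024, 0], -0.04, -1]
    - [[-0.003, 0.0026, 0], -0.04, -1]
    - [[-0.003, 0.0028, 0], -0.04, -1]
    - [[-0.0027, 0.0028, 0], -0.04, -1]
    - [[-0.0027, 0.0029, 0], -0.04, -1]
    - [[-0.0026, 0.0031, 0], -0.04, -1]
    - [[-0.0024, 0.0031, 0], -0.04, -1]
    - [[-0.0023, 0.0033, 0], -0.04, -1]
    - [[-0.0022, 0.0033, 0], -0.04, -1]

```text
t: 26.42
eef_pos: [0.5063, 0.1459, 0.0716]
ee_rot: [-0.158, 0.987, -0.001, 0.001]
ft_force: [-2.5, -3.7, 9.6]
finger_gap: 0.015
grasp_force: 21.2
```

>>> servo_tool:
  increments:
    - [[-0.0021, 0.0034, 0], -0.04, -1]
    - [[-0.0019, 0.0035, 0], -0.04, -1]
    - [[-0.0017, 0.0036, 0], -0.04, -1]
    - [[-0.0017, 0.0036, 0], -0.04, -1]
    - [[-0.0014, 0.0037, 0], -0.04, -1]
    - [[-0.0014, 0.0037, 0], -0.04, -1]
    - [[-0.0011, 0.0038, 0], -0.04, -1]
    - [[-0.0008, 0.0029, 0], -0.03, -1]
    - [[-0.0005, 0.002, 0], -0.02, -1]
    - [[-0.0004, 0.0019, 0], -0.02, -1]
    - [[0, 0, 0], 0, -1]
    - [[0, 0, 0], 0, -1]

```text
t: 27.92
eef_pos: [0.4932, 0.1784, 0.0716]
ee_rot: [0.016, 1.0, -0.0, 0.001]
ft_force: [-2.7, -2.0, 9.8]
finger_gap: 0.0155
grasp_force: 21.2
```

```bash
python3 - <<'E'
from h import *
s=env.state();print(s['t'],s['eef_pos'],s['ft_force'],s['finger_gap'])
e=s['eef_pos'];c=np.array([.5898,.1991]);d=e[:2]-c;print('post ang',np.arctan2(d[1],d[0]),np.hypot(*d))
for n in('scene','side'):
    p=snap(n,'tn_%s.png'%n)
    for t,X in(('mast',[.5898,.1991,.03]),('pointer_tip',[.471,.174,.036])):
        u=np.array(proj(p,X))
        print(n,t,u.round(1),[(np.round(r['location'],1).tolist(),round(r['conf'],2)) for r in env.landmark_of(p,t) if np.linalg.norm(np.array(r['location'])-u)<25])
E
```

```text
27.925 [0.49320397 0.17843552 0.07162348] [-2.68414846 -1.96945712  9.80546337] 0.015478296403044961
post ang -2.930842529584874 0.09878164707024449
scene mast [319.5 205.7] [([317.2, 205.9], 0.76)]
scene pointer_tip [309.  174.8] [([309.5, 175.6], 0.7)]
side mast [255.6 172.7] [([257.4, 174.6], 0.71)]
side pointer_tip [228.5 179. ] [([227.3, 178.2], 0.57)]
```

>>> servo_tool:
  increments:
    - [[0, 0, 0], 0, -0.5]
    - [[0, 0, 0], 0, -0.2]
    - [[0, 0, 0], 0, 0.1]
    - [[0, 0, 0], 0, 0.4]
    - [[0, 0, 0], 0, 0.4]
    - [[0, 0, 0.02], 0, 0.4]
    - [[0, 0, 0.03], 0, 0.4]
    - [[0, 0, 0.04], 0, 0.4]
    - [[0, 0, 0.04], 0, 0.4]
    - [[0, 0, 0.04], 0, 0.4]
    - [[0, 0, 0], 0, 0.4]
    - [[0, 0, 0], 0, 0.4]

```text
t: 29.72
eef_pos: [0.4922, 0.1786, 0.2397]
ee_rot: [0.015, 1.0, -0.0, -0.0]
ft_force: [-1.2, -0.3, -0.2]
finger_gap: 0.0596
grasp_force: 0.0
```

```bash
python3 - <<'E'
from h import *
s=env.state();print(s['t'],s['eef_pos'],s['ft_force'])
w=snap('wrist','w11.png');im=w['image'].astype(int)
def cent(m,minA=25):
    n,_,st,ce=cv2.connectedComponentsWithStats(m.astype(np.uint8))
    return [(st[k].tolist(),ce[k].round(1).tolist()) for k in range(1,n) if st[k,4]>minA]
red=cent((im[:,:,0]>120)&(im[:,:,1]<60)&(im[:,:,2]<60));print('red',red,'exp',wproj(w,[.4932,.1784,.075]))
yel=cent((im[:,:,0]>140)&(im[:,:,1]>110)&(im[:,:,2]<80));print('yel',yel,'exp tip',wproj(w,[.471,.174,.036]))
for t,z in(('post_top',.075),('pointer_tip',.036),('ring_center',.03),('mast',.03)):
    for r in env.landmark_of(w,t)[:2]:print(t,np.round(r['location'],1),round(r['conf'],2),wonz(w,r['location'],z).round(4))
a=snap('side');u=proj(a,[.5898,.1991,.095])
print([(np.round(r['rect'],1).tolist()) for r in env.look_for(a,'mast')],np.round(u,1),np.round(proj(a,[.5898,.1991,.16]),1))
E
```

```text
29.725 [0.49215799 0.17860179 0.23974857] [-1.20592181 -0.3285419  -0.20037931]
red [([251, 169, 14, 14, 145], [257.5, 175.2])] exp [256.7 177.8]
yel [([236, 104, 15, 42, 258], [244.4, 119.3])] exp tip [252.3 150.4]
post_top [259. 178.] 0.65 [0.4935 0.1807 0.075 ]
pointer_tip [251.3 153.3] 0.6 [0.4742 0.1728 0.036 ]
pointer_tip [127.  152.1] 0.15 [0.4656 0.0256 0.036 ]
ring_center [278.1 245.3] 0.72 [0.59   0.2016 0.03  ]
mast [50.6 65.2] 0.79 [ 0.3405 -0.0881  0.03  ]
mast [278.7 245.8] 0.78 [0.5907 0.2024 0.03  ]
[[265.6, 217.4, 29.8, 7.7], [321.5, 249.5, 14.2, 31.6], [250.4, 145.6, 12.3, 28.9], [203.7, 226.3, 37.6, 11.3], [259.9, 291.4, 72.6, 63.8]] [255.6 159.9] [255.7 146.4]
```

```bash
python3 - <<'E'
from h import *
w=snap('wrist','w12.png');im=w['image'].astype(int);g=np.float32(im.sum(2))
m=(im[:,:,0]>140)&(im[:,:,1]>110)&(im[:,:,2]<80);m[:,:200]=0;m[:,300:]=0;m[170:]=0
ys,xs=np.nonzero(m);rows=np.unique(ys)
mid=np.array([wonz(w,((xs[ys==r].min()+xs[ys==r].max())/2,r),.036)[:2] for r in rows])
d=np.linalg.svd(mid-mid.mean(0))[2][0];d*=-np.sign(d[0]);print('ptr dir',np.arctan2(d[1],d[0]),'tip',mid[-1].round(4),mid[0].round(4))
post=wonz(w,(257.5,175.2),.075)[:2]
# black middle edge fit (radius .0810)
uc=wproj(w,[.59,.2,.03]);E=[]
for a in np.radians(np.arange(170,371,3)):
    R=np.arange(50,90,.5);x=np.float32([uc[0]+R*np.cos(a)]);y=np.float32([uc[1]+R*np.sin(a)])
    v=cv2.remap(cv2.GaussianBlur(g,(0,0),1),x,y,1)[0];dd=np.diff(v);k=dd.argmax();E.append(wonz(w,(x[0,k],y[0,k]),.03)[:2])
E=np.array(E)
for _ in range(5):
    A=np.c_[2*E,np.ones(len(E))];s=np.linalg.lstsq(A,(E**2).sum(1),rcond=None)[0];r=np.sqrt(s[2]+s[0]**2+s[1]**2)
    res=abs(np.hypot(*(E-s[:2]).T)-r);E=E[res<max(.0015,2*np.median(res))]
c=s[:2];print('centre',c,r,len(E),'post',post,np.hypot(*(post-c)))
a=lambda v:np.arctan2(v[1],v[0])
print('post',a(post-c),'tip',a(mid[-1]-c),'ptr end',a(mid[0]-c), np.hypot(*(mid[-1]-c)),np.hypot(*(mid[0]-c)))
E
```

```text
ptr dir -2.965380485330735 tip [0.4648 0.1717] [0.4194 0.1672]
centre [0.58885874 0.19910896] 0.08035901449373217 41 post [0.49047963 0.17924343] 0.10036477764138656
post -2.9423435901800676 tip -2.9239738398055195 ptr end -2.9556380299204683 0.12707412562700365 0.17239781195327808
```

The post's bearing is −2.94 rad and the pointer's line is −2.92 to −2.96 rad, so they line up. The mast is still on the ring centre, and the arm is clear.

```bash
python3 -c "
from cell import env
print(env.finish_job())"
```

```text
the job is handed in; nothing more can be done
None
```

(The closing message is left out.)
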